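Flip the stock tags on the repair bench's parts bins

ROBOT

A 6-joint arm with a two-finger parallel gripper is mounted at the origin on the work surface. World frame = base frame: x ahead of the robot, y to its left, z up, the work surface at z = 0. Lengths are in m, angles in rad, forces in N, time in s.
With the tool pointing down it reaches from about 0.375 to 0.9 m from the base axis. Payload 3.1 kg.
Tool frame: the origin (TCP) lies at the very end of the fingers, on their centre line; the grasp point (between the pads) lies 19 mm behind it (robot.grip_depth is the distance from the TCP to the grasp point, in m); z points along the fingers, y is the direction in which the jaws open and shut (so a half turn about z gives the same grasp; the last joint's range is limited). The gripper opens to 87 mm and grips with 3 to 60 N. Pads are 19 mm wide; open, the fingers measure 117 mm over their backs; the gripper's body (75 mm by 190 mm) begins 51 mm behind the grasp point.
Start: joints at [-1.518, 0.527, 1.433, -0, 1.181, -0.178], TCP at [0.143, -0.608, 0.223] pointing down, gripper open.
Joint ranges: [-3.08, 3.08], [-0.75, 2.2], [0.22, 2.44], [-1.43, 4.57], [0, 2.65], [-2.85, 2.85]. Speed limits (rad/s): [2.79, 2.79, 3.14, 3.14, 3.14, 3.14].

INTERFACE

Orientations are given as a unit quaternion [x, y, z, w].
In Python, from rig import robot gives the robot as it stands.
- The arm moves only by the tool drive_tool, never from a script. Its argument "series" is a list of rows, each a list of 7 numbers: the shift along the tool's x, y, z in m, then the turn, a rotation vector about the tool's x, y, z in degrees, then the opening, from 0 (shut) to 1 (fully open). A call has 1 to 5 rows; each row shifts and turns the commanded pose from where the row before left it, along the tool's axes as they then stand; what a row does not reach is not made up. A row lasts 1/8 s, in which the tool goes at most 62.5 mm and 10.7 degrees, less where a joint would pass 70% of its speed; a pose out of reach is approached as far as the arm can. A call is refused whole if a number of a shift passes 0.0625 or a number of a turn 10.7, either way. A call with a gripper value outside its range is refused whole. The fingers move at their own pace and stop on an object; "squeeze" is the grip in N (left out, the last holds). Time passes only in rows, so rows that do not move let the fingers close. It gives the time, the measured TCP pose, the force and the opening at its end, in the units of the state.
- robot.get_obs(): the state, without advancing time (a new reading comes with each control period).
- robot.camera(name): name is "side" or "top"; returns (picture, depth): 480x640x3 uint8, blue, green, red; 480x640 float32, m along the optical axis (not along the pixel's ray), 0 where there is no reading.
- robot.camera_model(name): a dict with "fx", "fy", "cx", "cy" (pixels), "R" (3x3) and "t" (3): a world point X has camera coordinates R X + t. Camera axes: x right, y down, z forward; pixel columns grow to the right and rows downward; lengths in m; the calibration is good to about 2 mm. A picture is of the moment at which its call begins. camera_model takes no time and is no camera call.
- robot.hand_in(): hands the job in, once; it reports no verdict.
The state is a dict: "time": time; "q": joint angles; "joint_velocities": joint speeds; "joint_torque": joint torques, N m; "position": TCP position; "tool_rot": TCP orientation; "ft_force": force on the tool from outside, world axes, zero at the start; "moment": the same for the moment, N m; "grip_width": finger opening in m.
Only numpy, scipy, OpenCV 4.12 (cv2) and the standard library are available. Lean on these libraries where they do the work, as an engineer would, in place of code of your own. Each camera call takes 0.05 s, during which the arm holds its last target. There are 200 camera calls.

TASK

The four flip tags on the rail must match the stock in the bins behind them: with a fingertip, push over each tag that is wrong, so that only the full bins' tags are tipped back towards their bin with the ring face up, and the tags of the nearly empty bins are tipped forward, towards the robot, with the bar face up. Leave the tags that are already right, and do not shift, lift or upset the bins or anything else on the bench.

Things in the scene. Friction and masses are not known exactly. Their poses are not given: they have to be found in the camera images.
- carrier: Fixed aluminium bin carrier on the bench, 475 mm long (its y) and about 200 mm deep. Origin on the bench under the middle of its front rail; x points from the rail towards the bins, y along the rail. Rail: a bar 16 mm thick, top 100 mm above the bench, end posts at y = +-235 mm. Four bins stand in a row behind it, 110 mm apart.
- bin_a: Loose black parts bin, 140 mm deep, 94 mm wide, 60 mm high (stock and all at most 68 mm above the bench), FULL: heaped to the rim with small can capacitors. Origin at the centre of its underside, 107 mm behind the rail's middle line. Which bin stands in which place along the carrier changes.
- bin_b: Loose black parts bin, 140 mm deep, 94 mm wide, 60 mm high (stock and all at most 68 mm above the bench), FULL: heaped to the rim with brass standoffs. Origin at the centre of its underside, 107 mm behind the rail's middle line. Which bin stands in which place along the carrier changes.
- bin_c: Loose black parts bin, 140 mm deep, 94 mm wide, 60 mm high (stock and all at most 68 mm above the bench), NOT full: only four white connectors left on the floor. Origin at the centre of its underside, 107 mm behind the rail's middle line. Which bin stands in which place along the carrier changes.
- bin_d: Loose black parts bin, 140 mm deep, 94 mm wide, 60 mm high (stock and all at most 68 mm above the bench), NOT full: only four small heat sinks left on the floor. Origin at the centre of its underside, 107 mm behind the rail's middle line. Which bin stands in which place along the carrier changes.
- clip_p: Fixed steel clip on the rail that carries one flip tag; the bin with the nearest origin, straight behind within 10 mm, belongs to it. Origin at the middle of the tag's hinge pin, 112 mm above the bench; x points to the bin, y along the pin. Its two stop wings, 40 mm wide, reach 20 mm from the pin at 42 degrees either side of upright. Which clip is before which bin changes.
- tag_p (a joint): Angle of the tag on clip_p, a white plastic plate 64 mm wide along the pin and 3 mm thick, hinged at its lower edge. 0 = upright. +0.73 (stop) = tipped back towards the bin, upper face then shows a black ring (in stock). -0.73 (stop) = tipped forward, towards the robot, upper face then shows a black bar (reorder).
- tip_p (a point): Middle of the free edge of the tag on clip_p, 58 mm from the pin; at a stop 43 mm above the pin and 39 mm out. z axis: from pin to edge. The 30 g tag swings freely: an upright finger pushed level (or along its arc) against the edge from outside raises it; past upright it falls to the other stop by itself within 1 s.
- clip_q: Fixed steel clip on the rail that carries one flip tag; the bin with the nearest origin, straight behind within 10 mm, belongs to it. Origin at the middle of the tag's hinge pin, 112 mm above the bench; x points to the bin, y along the pin. Its two stop wings, 40 mm wide, reach 20 mm from the pin at 42 degrees either side of upright. Which clip is before which bin changes.
- tag_q (a joint): Angle of the tag on clip_q, a white plastic plate 64 mm wide along the pin and 3 mm thick, hinged at its lower edge. 0 = upright. +0.73 (stop) = tipped back towards the bin, upper face then shows a black ring (in stock). -0.73 (stop) = tipped forward, towards the robot, upper face then shows a black bar (reorder).
- tip_q (a point): Middle of the free edge of the tag on clip_q, 58 mm from the pin; at a stop 43 mm above the pin and 39 mm out. z axis: from pin to edge. The 30 g tag swings freely: an upright finger pushed level (or along its arc) against the edge from outside raises it; past upright it falls to the other stop by itself within 1 s.
- clip_r: Fixed steel clip on the rail that carries one flip tag; the bin with the nearest origin, straight behind within 10 mm, belongs to it. Origin at the middle of the tag's hinge pin, 112 mm above the bench; x points to the bin, y along the pin. Its two stop wings, 40 mm wide, reach 20 mm from the pin at 42 degrees either side of upright. Which clip is before which bin changes.
- tag_r (a joint): Angle of the tag on clip_r, a white plastic plate 64 mm wide along the pin and 3 mm thick, hinged at its lower edge. 0 = upright. +0.73 (stop) = tipped back towards the bin, upper face then shows a black ring (in stock). -0.73 (stop) = tipped forward, towards the robot, upper face then shows a black bar (reorder).
- tip_r (a point): Middle of the free edge of the tag on clip_r, 58 mm from the pin; at a stop 43 mm above the pin and 39 mm out. z axis: from pin to edge. The 30 g tag swings freely: an upright finger pushed level (or along its arc) against the edge from outside raises it; past upright it falls to the other stop by itself within 1 s.
- clip_s: Fixed steel clip on the rail that carries one flip tag; the bin with the nearest origin, straight behind within 10 mm, belongs to it. Origin at the middle of the tag's hinge pin, 112 mm above the bench; x points to the bin, y along the pin. Its two stop wings, 40 mm wide, reach 20 mm from the pin at 42 degrees either side of upright. Which clip is before which bin changes.
- tag_s (a joint): Angle of the tag on clip_s, a white plastic plate 64 mm wide along the pin and 3 mm thick, hinged at its lower edge. 0 = upright. +0.73 (stop) = tipped back towards the bin, upper face then shows a black ring (in stock). -0.73 (stop) = tipped forward, towards the robot, upper face then shows a black bar (reorder).
- tip_s (a point): Middle of the free edge of the tag on clip_s, 58 mm from the pin; at a stop 43 mm above the pin and 39 mm out. z axis: from pin to edge. The 30 g tag swings freely: an upright finger pushed level (or along its arc) against the edge from outside raises it; past upright it falls to the other stop by itself within 1 s.
- tweezers: Bystander, loose: steel tweezers lying flat, 135 mm long, 8 mm high. Origin at the middle of its underside.
- syringe: Bystander, loose: flux syringe lying flat, 130 mm long, 26 mm wide, 21 mm high. Origin at the middle of its underside.
- board: Bystander, loose: small green circuit board 50 x 85 mm on a grey carrier, 17 mm high in all. Origin at the middle of its underside.
- spool: Bystander, loose: white solder spool standing on its flange, 56 mm across, 46 mm high. Origin at the middle of its underside.
- blower: Bystander, loose: blue rubber dust blower standing upright, 58 mm across, 95 mm high. Origin at the middle of its underside.
- bottle: Bystander, loose: white solvent bottle with black cap, 52 mm across, 115 mm high. Origin at the middle of its underside.
- cutters: Bystander, loose: side cutters lying flat, about 100 mm long, 11 mm high. Origin at the middle of its underside.
Mind the look-alikes: they are no part of the job. What is shaped like the bin_b but orange or purple is not meant.

How it is judged:
By the outcome, as a careful person would: the job done as asked, in the order asked, and still so for the second after the job is handed in, with the robot touching nothing.
It also fails if it takes over 45 s, if anything falls off the work surface, if the arm or the gripper's body presses on something with over 40 N, if the wrist force passes 120 N, or if a joint passes its speed limit or range.

## Working session

There is one attempt and no reset: what is moved stays moved. The work goes in short steps, Python scripts to look and compute and a tool call to move; the robot and the scene stay as the last step left them, time stands still between calls to the robot, and variables do not carry over. Pictures are saved under pics/ and viewed, about 8 in all and at most 12, crops included, and the job is handed in when it is done.

Besides the shell and the picture viewer there is one more tool, called as name([rows], argument=value, ...), one row to a line, values as JSON. drive_tool: Moves the arm, as the interface text tells. Its arguments: {"type":"object","properties":{"series":{"type":"array"},"squeeze":{"type":"number"}},"required":["series"]}

```bash
mkdir -p pics; ls
python3 - <<'E'
from rig import robot
import cv2,numpy as np
for n in("top","side"):
    p,d=robot.camera(n); cv2.imwrite(f"pics/{n}1.png",p); np.save(f"pics/{n}1.npy",d)
    m=robot.camera_model(n); print(n,{k:np.round(v,3).tolist() for k,v in m.items()})
    R,t=np.array(m["R"]),np.array(m["t"]); print("cam at",-R.T@t)
print(robot.get_obs())
E
```

```text
pics
top {'fx': 454.879, 'fy': 454.879, 'cx': 321.426, 'cy': 234.986, 'R': [[-0.115, -0.993, 0.003], [-0.967, 0.111, -0.227], [0.225, -0.029, -0.974]], 't': [0.065, 0.55, 0.855]}
cam at [0.34647138 0.02793379 0.957574  ]
side {'fx': 485.273, 'fy': 485.273, 'cx': 320.962, 'cy': 235.323, 'R': [[-0.69, -0.723, 0.016], [-0.425, 0.388, -0.818], [0.585, -0.571, -0.575]], 't': [0.387, 0.32, 0.654]}
cam at [0.02066337 0.52948644 0.63228486]
{'time': 0.1, 'q': array([-1.51853534e+00,  5.28362786e-01,  1.43374597e+00,  8.92978139e-06,
        1.18141028e+00, -1.78459797e-01]), 'joint_velocities': array([-0.00118526, -0.00158034, -0.00250204, -0.00046456, -0.00031028,
        0.00086572]), 'joint_torque': array([ 3.88824019e-04, -4.40983808e+01, -1.77152306e+01,  6.34548068e-02,
        5.33828465e-02, -5.27653697e-05]), 'position': array([ 0.14294589, -0.60777001,  0.22168486]), 'tool_rot': array([ 9.93353101e-01,  1.15102953e-01,  6.48572195e-05, -9.61013105e-04]), 'ft_force': array([-0.17763439,  1.11003469, -0.07018861]), 'moment': array([ 0.02613153,  0.00194874, -0.01747657]), 'grip_width': 0.08672399105420613}
```

View pics/top1.png

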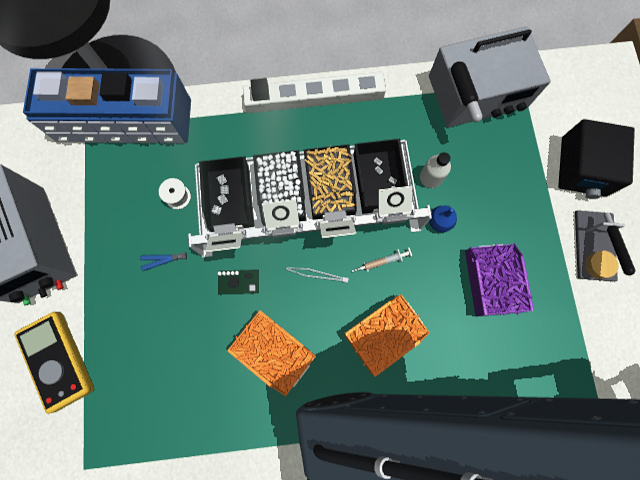

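View pics/side1.png

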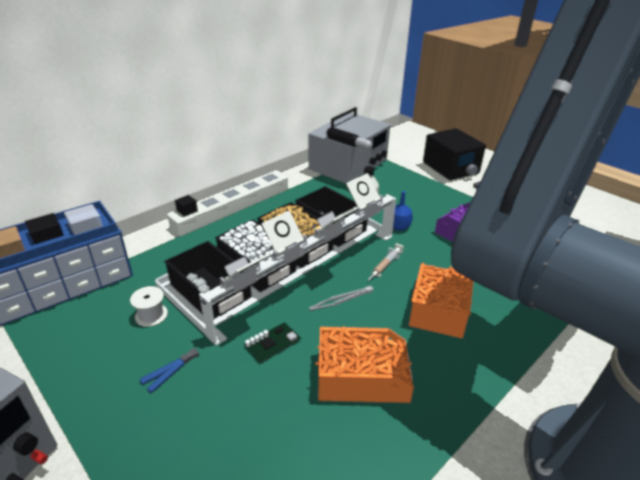

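The top view shows, left to right: connectors with the bar tag, capacitors with the ring tag, brass standoffs with the bar tag (wrong, tag near 338,228), heat sinks with the ring tag (wrong, tag near 395,200). I'll measure these and zoom in to confirm.

```bash
cat > h.py <<'E'
import numpy as np,cv2
from rig import robot
def cloud(n,d):
    m=robot.camera_model(n); R,t=np.array(m["R"]),np.array(m["t"])
    v,u=np.mgrid[:480,:640]
    P=np.dstack([(u-m["cx"])/m["fx"]*d,(v-m["cy"])/m["fy"]*d,d])
    W=(P-t)@R; W[d==0]=np.nan
    return W
E
python3 - <<'E'
from h import *
p=cv2.imread("pics/top1.png");d=np.load("pics/top1.npy");W=cloud("top",d)
cv2.imwrite("pics/crop1.png",cv2.resize(p[130:270,180:460],None,fx=2.8,fy=2.8,interpolation=cv2.INTER_CUBIC))
z=W[...,2]; roi=np.zeros(z.shape,bool); roi[130:270,180:422]=1
# tags: z>0.118
m=((z>0.122)&(z<0.17)&roi).astype(np.uint8)
n,l,s,c=cv2.connectedComponentsWithStats(m)
for i in range(1,n):
    if s[i,4]<40: continue
    q=W[l==i]; r=cv2.minAreaRect(q[:,:2].astype(np.float32)*1000)
    hi=q[q[:,2]>np.percentile(q[:,2],85)]; lo=q[q[:,2]<np.percentile(q[:,2],15)]
    print(s[i],"rect mm",np.round(r[0],1),np.round(r[1],1),round(r[2],1),"hi",hi.mean(0).round(4),"lo",lo.mean(0).round(4))
# rail: z .09-.105
rm=((z>0.092)&(z<0.106)&roi); q=W[rm]; 
r=cv2.minAreaRect(q[:,:2].astype(np.float32)*1000); print("rail",len(q),r)
roi[:]=0; roi[140:250,415:465]=1
for nm,lo in(("bottle",.1),("blower",.05)):
    q=W[roi&(z>lo)]; print(nm,q.mean(0),q.min(0),q.max(0))
E
```

```text
[379 185  34  26 684] rect mm [ 592.  -143.7] [34.2 63.9] 0.6 hi [ 0.6052 -0.1427  0.1533] lo [ 0.5796 -0.1429  0.125 ]
[262 199  37  25 708] rect mm [589.8  75.1] [33.9 64.1] 1.5 hi [0.6034 0.0776 0.1532] lo [0.5779 0.0739 0.1247]
[320 221  37  17 432] rect mm [544.9 -26.9] [32.7 63.6] 1.1 hi [ 0.5305 -0.0264  0.1545] lo [ 0.5576 -0.0289  0.1249]
[213 223  22   5  41] rect mm [579.2 184.6] [40.   6.2] 89.2 hi [0.5811 0.1777 0.1258] lo [0.5801 0.187  0.1223]
[205 235  37  17 438] rect mm [543.7 184.5] [33.8 63.8] 0.8 hi [0.529  0.1815 0.1543] lo [0.5556 0.1849 0.1249]
rail 1009 ((568.5133666992188, 31.405593872070312), (26.229463577270508, 460.18048095703125), 0.701784610748291)
bottle [ 0.64599334 -0.24213765  0.10954933] [ 0.56060908 -0.26963939  0.10000288] [ 0.6838423  -0.18447076  0.11772542]
blower [ 0.62210646 -0.24306273  0.08038409] [ 0.55056133 -0.28098531  0.0500231 ] [ 0.69628795 -0.18433954  0.11772542]
```

View pics/crop1.png

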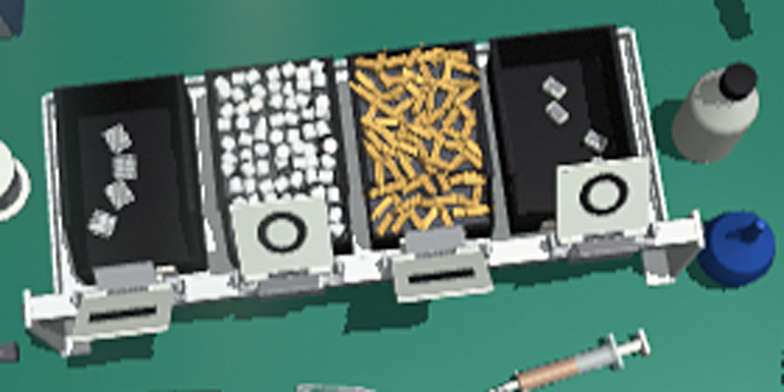

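Confirmed: tag 3 (brass, at y≈-0.027, hinge x≈0.5685) has to go back, and tag 4 (heat sinks, at y≈-0.143) has to come forward. I'll close the gripper and square up the tool.

drive_tool([
  [0, 0, 0, 0, 0, 6.6, 0],
  [0, 0, 0, 0, 0, 6.6, 0],
  [0, 0, 0, 0, 0, 0, 0],
  [0, 0, 0, 0, 0, 0, 0],
  [0, 0, 0, 0, 0, 0, 0],
], squeeze=5)

```text
time: 0.72
position: [0.143, -0.6083, 0.2224]
tool_rot: [1.0, 0.001, -0.0, -0.0]
ft_force: [-0.3, -0.4, -0.4]
grip_width: 0.045
```

Aligned now: tool x = world x, tool y = -world y and tool z = down. The target is (0.665, -0.143), so dx = +0.522 and tool y = -0.465.

drive_tool([
  [0.035, -0.031, 0, 0, 0, 0, 0],
  [0.035, -0.031, 0, 0, 0, 0, 0],
  [0.035, -0.031, 0, 0, 0, 0, 0],
  [0.035, -0.031, 0, 0, 0, 0, 0],
  [0.035, -0.031, 0, 0, 0, 0, 0],
])

```text
time: 1.35
position: [0.319, -0.4524, 0.2227]
tool_rot: [1.0, 0.0, 0.0, 0.0]
ft_force: [1.3, -0.8, 0.1]
grip_width: 0.0017
```

drive_tool([
  [0.035, -0.031, 0, 0, 0, 0, 0],
  [0.035, -0.031, 0, 0, 0, 0, 0],
  [0.035, -0.031, 0, 0, 0, 0, 0],
  [0.035, -0.031, 0, 0, 0, 0, 0],
  [0.035, -0.031, 0, 0, 0, 0, 0],
])

```text
time: 1.98
position: [0.494, -0.2972, 0.2227]
tool_rot: [1.0, 0.001, 0.0, 0.0]
ft_force: [0.7, -0.8, 0.2]
grip_width: 0.0006
```

drive_tool([
  [0.035, -0.031, 0, 0, 0, 0, 0],
  [0.035, -0.031, 0, 0, 0, 0, 0],
  [0.035, -0.031, 0, 0, 0, 0, 0],
  [0.035, -0.031, 0, 0, 0, 0, 0],
  [0.032, -0.031, 0, 0, 0, 0, 0],
])

```text
time: 2.6
position: [0.666, -0.1421, 0.2225]
tool_rot: [1.0, 0.001, 0.0, 0.0]
ft_force: [0.1, 0.0, 0.3]
grip_width: 0.0002
```

drive_tool([
  [0, 0, 0.027, 0, 0, 0, 0],
  [0, 0, 0.027, 0, 0, 0, 0],
  [0, 0, 0.028, 0, 0, 0, 0],
  [-0.015, 0, 0, 0, 0, 0, 0],
  [-0.015, 0, 0, 0, 0, 0, 0],
])

```text
time: 3.22
position: [0.6343, -0.143, 0.1397]
tool_rot: [1.0, 0.001, -0.001, -0.0]
ft_force: [-0.4, 0.0, 1.1]
grip_width: 0.0005
```

drive_tool([
  [-0.01, 0, 0, 0, 0, 0, 0],
  [-0.01, 0, 0, 0, 0, 0, 0],
  [-0.01, 0, 0, 0, 0, 0, 0],
  [-0.01, 0, 0, 0, 0, 0, 0],
  [-0.01, 0, 0, 0, 0, 0, 0],
])

```text
time: 3.85
position: [0.5841, -0.1432, 0.1406]
tool_rot: [1.0, 0.0, 0.0, -0.0]
ft_force: [0.3, -0.6, 0.3]
grip_width: 0.0004
```

drive_tool([
  [-0.008, 0, 0, 0, 0, 0, 0],
  [-0.008, 0, 0, 0, 0, 0, 0],
  [0, 0, 0, 0, 0, 0, 0],
])

```text
time: 4.22
position: [0.5681, -0.1431, 0.1405]
tool_rot: [1.0, 0.0, -0.0, -0.0]
ft_force: [0.6, 0.7, 0.5]
grip_width: 0.0004
```

drive_tool([
  [0.03, 0, 0, 0, 0, 0, 0],
  [0.03, 0, 0, 0, 0, 0, 0],
  [0, 0, -0.04, 0, 0, 0, 0],
  [0, 0, -0.045, 0, 0, 0, 0],
  [0, 0, 0, 0, 0, 0, 0],
])

```text
time: 4.85
position: [0.632, -0.1442, 0.23]
tool_rot: [1.0, 0.0, 0.005, 0.002]
ft_force: [-0.6, -1.0, 0.2]
grip_width: 0.0003
```

drive_tool([
  [-0.032, -0.023, 0, 0, 0, 0, 0],
  [-0.032, -0.023, 0, 0, 0, 0, 0],
  [-0.032, -0.023, 0, 0, 0, 0, 0],
  [-0.032, -0.023, 0, 0, 0, 0, 0],
  [-0.032, -0.024, 0, 0, 0, 0, 0],
])

```text
time: 5.48
position: [0.4672, -0.0264, 0.2248]
tool_rot: [1.0, 0.0, -0.001, -0.0]
ft_force: [0.4, -0.3, 0.6]
grip_width: 0.0008
```

Run:
```python
from h import *
p,d=robot.camera("side"); cv2.imwrite("pics/s2.png",p); print(robot.get_obs()["position"])
```

```text
[ 0.46086152 -0.02280342  0.22402754]
```

View pics/s2.png

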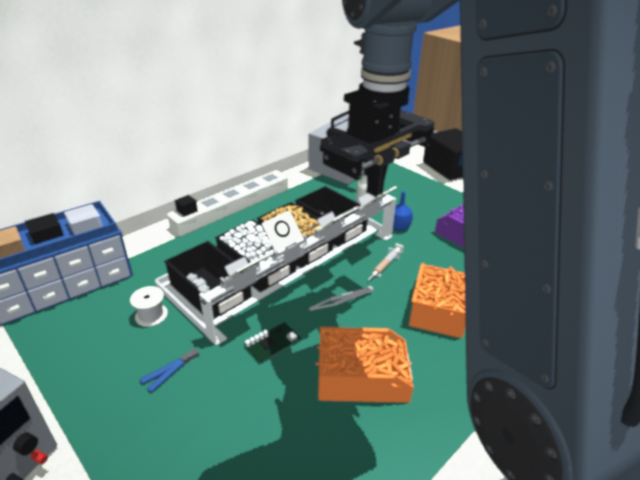

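Tag 4 no longer shows its ring at (363,190), and the bench is otherwise undisturbed. Next is tag 3.

drive_tool([
  [0, 0, 0.028, 0, 0, 0, 0],
  [0, 0, 0.028, 0, 0, 0, 0],
  [0, 0, 0.027, 0, 0, 0, 0],
  [0.015, 0, 0, 0, 0, 0, 0],
  [0.015, 0, 0, 0, 0, 0, 0],
])

```text
time: 6.15
position: [0.5009, -0.0276, 0.143]
tool_rot: [1.0, 0.0, 0.001, 0.0]
ft_force: [0.4, 0.1, 0.0]
grip_width: 0.0006
```

drive_tool([
  [0.01, 0, 0, 0, 0, 0, 0],
  [0.01, 0, 0, 0, 0, 0, 0],
  [0.01, 0, 0, 0, 0, 0, 0],
  [0.01, 0, 0, 0, 0, 0, 0],
  [0.01, 0, 0, 0, 0, 0, 0],
])

```text
time: 6.78
position: [0.5494, -0.0272, 0.1426]
tool_rot: [1.0, 0.0, 0.0, 0.0]
ft_force: [-0.4, 0.6, 0.1]
grip_width: 0.0006
```

drive_tool([
  [0.01, 0, 0, 0, 0, 0, 0],
  [0.008, 0, 0, 0, 0, 0, 0],
  [0, 0, 0, 0, 0, 0, 0],
])

```text
time: 7.15
position: [0.5675, -0.0273, 0.1425]
tool_rot: [1.0, 0.0, 0.0, 0.0]
ft_force: [0.1, -0.8, 0.2]
grip_width: 0.0003
```

drive_tool([
  [-0.03, 0, 0, 0, 0, 0, 0],
  [-0.035, 0, 0, 0, 0, 0, 0],
  [-0.035, 0, 0, 0, 0, 0, 0],
  [0, 0, -0.04, 0, 0, 0, 0],
  [0, 0, -0.04, 0, 0, 0, 0],
])

```text
time: 7.78
position: [0.4653, -0.0271, 0.2231]
tool_rot: [1.0, -0.0, -0.001, -0.0]
ft_force: [0.9, 0.4, -0.5]
grip_width: 0.0006
```

drive_tool([
  [-0.018, 0.036, 0, 0, 0, 0, 0],
  [-0.018, 0.036, 0, 0, 0, 0, 0],
  [-0.018, 0.036, 0, 0, 0, 0, 0],
  [-0.018, 0.036, 0, 0, 0, 0, 0],
  [-0.018, 0.036, 0, 0, 0, 0, 0],
])

```text
time: 8.4
position: [0.3758, -0.2081, 0.2227]
tool_rot: [1.0, 0.0, -0.0, -0.0]
ft_force: [-0.1, -0.4, 0.3]
grip_width: 0.0007
```

drive_tool([
  [-0.018, 0.036, 0, 0, 0, 0, 0],
  [-0.018, 0.036, 0, 0, 0, 0, 0],
  [-0.018, 0.036, 0, 0, 0, 0, 0],
  [-0.018, 0.036, 0, 0, 0, 0, 0],
  [-0.018, 0.036, 0, 0, 0, 0, 0],
])

```text
time: 9.02
position: [0.2859, -0.388, 0.2225]
tool_rot: [1.0, 0.0, -0.0, -0.0]
ft_force: [0.5, -0.2, 0.5]
grip_width: 0.0002
```

drive_tool([
  [-0.018, 0.036, 0, 0, 0, 0, 0],
  [-0.018, 0.036, 0, 0, 0, 0, 0],
  [-0.018, 0.036, 0, 0, 0, 0, 0],
  [-0.018, 0.036, 0, 0, 0, 0, 0],
  [0, 0, 0, 0, 0, 0, 0],
])

```text
time: 9.65
position: [0.2134, -0.5339, 0.2224]
tool_rot: [1.0, -0.001, -0.0, 0.001]
ft_force: [0.4, 0.4, -0.4]
grip_width: 0.0004
```

Run:
```python
from h import *
p,d=robot.camera("top"); W=cloud("top",d); z=W[...,2]
cv2.imwrite("pics/t3.png",p)
roi=np.zeros(z.shape,bool); roi[130:270,180:422]=1
m=((z>0.122)&(z<0.17)&roi).astype(np.uint8)
n,l,s,c=cv2.connectedComponentsWithStats(m)
for i in range(1,n):
    if s[i,4]>200:
        q=W[l==i]; hi=q[q[:,2]>np.percentile(q[:,2],85)].mean(0); lo=q[q[:,2]<np.percentile(q[:,2],15)].mean(0); print(s[i],hi.round(4),lo.round(4))
a=cv2.imread("pics/top1.png"); df=cv2.absdiff(a,p).max(2)[120:310]; 
n,l,s,c=cv2.connectedComponentsWithStats((cv2.medianBlur(df,3)>40).astype(np.uint8)); print("changed",[x.tolist() for x in s[1:] if x[4]>15],"rows+120")
print(robot.get_obs()["position"])
```

```text
[317 193  35  25 700] [ 0.6043 -0.0264  0.1533] [ 0.5784 -0.0273  0.1248]
[262 199  37  25 703] [0.6035 0.0754 0.153 ] [0.5781 0.0726 0.125 ]
[381 214  39  16 427] [ 0.5317 -0.1427  0.1544] [ 0.5587 -0.1432  0.1251]
[205 234  37  18 438] [0.529  0.1837 0.154 ] [0.5555 0.1863 0.1252]
changed [[302, 66, 117, 63, 3108], [355, 92, 9, 4, 25]] rows+120
[ 0.21411153 -0.53167293  0.22215984]
```

View pics/t3.png

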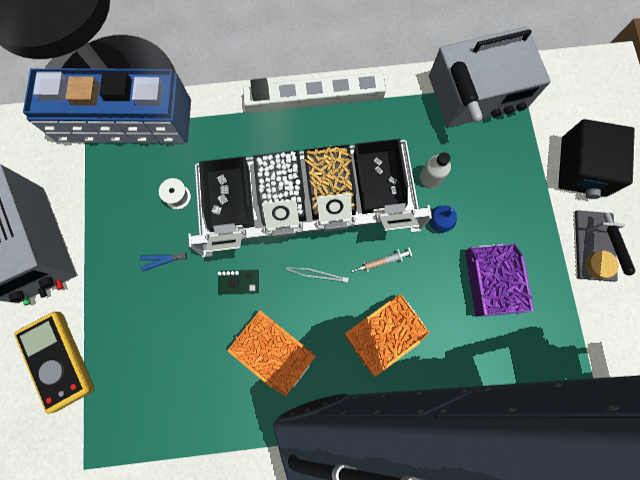

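The picture shows rings at the two full bins, (281,212) and (334,207), and bars at the two nearly empty ones, (225,240) and (397,222). Nothing else has moved, so I'll hand it in.

```bash
python3 -c "
from rig import robot
print(robot.hand_in())"
```

```text
the job is handed in; nothing more can be done
None
```

All four tags now match their bins, and I handed the job in at about 10 s of the 45 s allowed.

- **Tags pushed over:** two were wrong. I pushed the heat-sink bin's tag forward to the bar face, and the brass-standoff bin's tag back to the ring face.
- **Tags left alone:** the connector bin's tag (bar) and the capacitor bin's tag (ring) were already right.
- **Last checks:** the final top camera view and its depth readings show both pushed tags resting at their stops, with free edges about 0.155 m above the bench. Comparing before and after pictures of the carrier and loose tools showed changes only around the two pushed tags. The force readings I saw stayed at about 1 N, and the arm is well clear of everything. No check failed or disagreed.

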